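Move the carver's row of tools to the tray, in the same order

TASK

The carver has laid out four carving tools on the pale bench rest in the order in which he will use them. Move the whole row to the empty brown tool tray beside it in the same order, so that the tool now leftmost lies in the leftmost place of the tray and so on, each set down gently and fully home in its pair of notches, the same way up and with its blade still pointing away from you. Let go of them all, and do not disturb the mallet or the fish carving.

Things in the scene. Friction and masses are not known exactly. Their poses are not given: they have to be found in the camera images.
- v_tool: Carving tool, narrowest blade: V-section, 12 mm wide; 258 mm long, 80-145 g. Axis +x from the butt (x -92 mm) to the edge, z up. Origin: on the handle's lower flat where it is gripped; handle axis 12.5 mm above it. Octagonal wood handle x -92..33 mm, 25 mm across flats, two of them upright; brass ferrule to 45; 9 mm square shank to 103; then blade. Centre of mass 15-45 mm ahead of origin.
- skew_chisel: Carving tool: straight blade 16 mm wide with a slanting edge; 262 mm long, 90-156 g. Handle, shank, origin and axes as for v_tool.
- round_gouge: Carving tool: blade 25 mm wide with parallel sides and a rounded end; 260 mm long, 95-170 g. Handle, shank, origin and axes as for v_tool.
- fishtail: Carving tool: blade flaring from the shank to a straight edge 34 mm wide; 255 mm long, 95-170 g. Handle, shank, origin and axes as for v_tool.
- bench_rest: Rack holding the four tools at the start, in any order, blades away from the robot. Pale wood, fixed: two notched cross rails 284 mm long, 52 mm high at most, on runners. Origin on the bench; x across the rails, away from the robot, y along the row, z up; turned up to 0.12 rad. Places at y -108, -36, 36, 108 mm, notches as in tool_tray. Stands beside the tray, on its left or right.
- tool_tray: Empty rack to fill: brown, fixed, 290 x 284 mm, 8 mm base, 22 mm lips near and far. Origin on the bench; x away from the robot, y along the row. Places at y -108, -36, 36, 108 mm: seated tool origin at x 0, z 30. Notches 14 mm deep, flared: rear rail (x -70..-50, handle) floor z 30, 27 wide, mouth 43; front rail (x 65..79, shank) floor z 38, 13 wide, mouth 29. Free for fingers between rails.
- mallet: Bystander: turned dark-wood mallet lying on the bench at one side of the racks, 265 mm long, head 84 mm thick, 0.6 kg. Origin under it, 100 mm from the head's end; x along it towards the handle.
- fish_carving: Bystander: half-carved pale wooden fish on its 170 x 85 x 24 mm blank, at the other side of the racks, 80 mm high in all, 0.45 kg. Origin under its middle, x along it.

How it is judged:
At the end, for the whole second after the job is handed in: Every tool rests in the tray, down in its notches (height 4 mm, sideways 10 mm, lengthways 15 mm, direction 0.12 rad, same way up 0.2 rad), in the same place of the row as at the start (each has travelled 312 to 425 mm, which no other order meets) (x of v_tool in the frame of tool_tray between -0.015 and 0.015 m and z of v_tool in the frame of tool_tray between 0.026 and 0.034 m and (y of v_tool in the frame of tool_tray between -0.118 and -0.098 m or y of v_tool in the frame of tool_tray between -0.046 and -0.026 m or y of v_tool in the frame of tool_tray between 0.026 and 0.046 m or y of v_tool in the frame of tool_tray between 0.098 and 0.118 m) and angle between the x axis of each of v_tool, skew_chisel, round_gouge, fishtail and the x axis of tool_tray, either way round below 0.12 rad and angle between each of v_tool, skew_chisel, round_gouge, fishtail's own z axis and vertical below 0.2 rad and distance of v_tool from where it was at the start of the episode between 0.312 and 0.425 m and linear speed of each of v_tool, skew_chisel, round_gouge, fishtail below 0.02 m/s and angular speed of each of v_tool, skew_chisel, round_gouge, fishtail below 0.2 rad/s and x of skew_chisel in the frame of tool_tray between -0.015 and 0.015 m and z of skew_chisel in the frame of tool_tray between 0.026 and 0.034 m and (y of skew_chisel in the frame of tool_tray between -0.118 and -0.098 m or y of skew_chisel in the frame of tool_tray between -0.046 and -0.026 m or y of skew_chisel in the frame of tool_tray between 0.026 and 0.046 m or y of skew_chisel in the frame of tool_tray between 0.098 and 0.118 m) and distance of skew_chisel from where it was at the start of the episode between 0.312 and 0.425 m and x of round_gouge in the frame of tool_tray between -0.015 and 0.015 m and z of round_gouge in the frame of tool_tray between 0.026 and 0.034 m and (y of round_gouge in the frame of tool_tray between -0.118 and -0.098 m or y of round_gouge in the frame of tool_tray between -0.046 and -0.026 m or y of round_gouge in the frame of tool_tray between 0.026 and 0.046 m or y of round_gouge in the frame of tool_tray between 0.098 and 0.118 m) and distance of round_gouge from where it was at the start of the episode between 0.312 and 0.425 m and x of fishtail in the frame of tool_tray between -0.015 and 0.015 m and z of fishtail in the frame of tool_tray between 0.026 and 0.034 m and (y of fishtail in the frame of tool_tray between -0.118 and -0.098 m or y of fishtail in the frame of tool_tray between -0.046 and -0.026 m or y of fishtail in the frame of tool_tray between 0.026 and 0.046 m or y of fishtail in the frame of tool_tray between 0.098 and 0.118 m) and distance of fishtail from where it was at the start of the episode between 0.312 and 0.425 m); the robot touches nothing.
It fails at once if a tool is dropped or thrown into the tray (faster than 0.8 m/s within 40 mm above its seat) ((linear speed of v_tool above 0.8 m/s and z of v_tool in the frame of tool_tray below 0.07 m and x of v_tool in the frame of tool_tray between -0.15 and 0.15 m and y of v_tool in the frame of tool_tray between -0.15 and 0.15 m) or (linear speed of skew_chisel above 0.8 m/s and z of skew_chisel in the frame of tool_tray below 0.07 m and x of skew_chisel in the frame of tool_tray between -0.15 and 0.15 m and y of skew_chisel in the frame of tool_tray between -0.15 and 0.15 m) or (linear speed of round_gouge above 0.8 m/s and z of round_gouge in the frame of tool_tray below 0.07 m and x of round_gouge in the frame of tool_tray between -0.15 and 0.15 m and y of round_gouge in the frame of tool_tray between -0.15 and 0.15 m) or (linear speed of fishtail above 0.8 m/s and z of fishtail in the frame of tool_tray below 0.07 m and x of fishtail in the frame of tool_tray between -0.15 and 0.15 m and y of fishtail in the frame of tool_tray between -0.15 and 0.15 m)).
It fails at once if the mallet is disturbed (moved more than 25 mm) (distance of mallet from where it was at the start of the episode above 0.025 m).
It fails at once if the fish carving is disturbed (moved more than 25 mm) (distance of fish_carving from where it was at the start of the episode above 0.025 m).
It also fails if it takes over 83 s, if anything falls off the work surface, if the arm or the gripper's body presses on something with over 40 N, if the wrist force passes 120 N, or if a joint passes its speed limit or range.

ROBOT

A 7-joint arm with a two-finger parallel gripper is mounted at the origin on the work surface. World frame = base frame: x ahead of the robot, y to its left, z up, the work surface at z = 0. Lengths are in m, angles in rad, forces in N, time in s.
With the tool pointing down it reaches from about 0.4 to 0.9 m from the base axis. Payload 5.5 kg.
Tool frame: the origin (TCP) lies between the finger pads, 19 mm behind the fingertips; this is the grasp point; z points along the fingers, y is the line along which they close (so a half turn about z gives the same grasp; the last joint's range is limited). The gripper opens to 85 mm and grips with 20 to 120 N. Pads are 22 mm wide; open, the fingers measure 114 mm over their backs; the gripper's body (76 mm by 85 mm) begins 54 mm behind the grasp point. The pads swing forward as they close: fully open they stand 13 mm farther back than shut.
Start: joints at [-1.04, 0.501, -0.427, 1.55, 0.221, 1.138, -0.21], TCP at [0.172, 0.627, 0.25] pointing down, gripper open.
Joint ranges: [-2.88, 2.88], [-0.31, 2.03], [-1.54, 1.56], [0.2, 2.42], [-1.41, 4.55], [0.19, 2.02], [-2.57, 2.57]. Speed limits (rad/s): [2.57, 2.57, 3.14, 3.14, 3.14, 3.14, 3.14].

INTERFACE

Orientations are given as [roll, pitch, yaw] about the fixed x, y, z axes, in that order (R = Rz(yaw) Ry(pitch) Rx(roll)).
In Python, from bench import env, hand, kin, telemetry, get_image, ticket gives the robot as it stands. Calls block until the motion is done:
- env.move_ptp(position, orientation): joint-space move of the TCP to a pose.
- env.movel(position, frame=None, rate=0.15, stop_force=None): straight line of the TCP; frame=None keeps the orientation; rate is the mean speed in m/s. With stop_force (N) it stops when the force on the tool has changed by that much, and returns True; else False.
- env.movej(angles): joint-space move.
- hand.gripper_to(opening, f_grip=None): opening from 0.0 (shut) to 1.0 (fully open); f_grip is the grip in N (None keeps the last); returns when the fingers have stopped.
- env.wait(seconds).
- kin.ik(position, orientation): joint angles nearest the present ones, or None.
- telemetry.read_state(): the state.
- get_image(name): name is "scene" or "top" or "wrist"; returns a dict with "image" (400x640x3 uint8, red, green, blue), "range_z" (400x640 float32, m along the optical axis (not along the pixel's ray), 0 where there is no reading), "K" (3x3 intrinsics, pixels), "eye" and "orientation" of the camera in the world. Camera axes: x right, y up, looking along -z (the intrinsics and any distortion apply to the point x, -y, -z); pixel columns grow to the right and rows downward; lengths in m; the calibration is good to about 2 mm. The wrist camera is an equidistant fisheye: a pixel r from the principal point sees the ray r / f radians off the axis. A picture is of the moment at which its call begins.
A pose or a line that the arm cannot do raises env.PlanningError and nothing moves.
- ticket.sign_off(): hands the job in; it is judged then, once.
The state is a dict: "time_s": time; "joint_positions": joint angles; "qvel": joint speeds; "joint_efforts": joint torques, N m; "ee_pos": TCP position; "tcp_rot": TCP orientation; "wrist_force": force on the tool from outside, world axes, zero at the start; "moment": the same for the moment, N m; "opening": opening from 0.0 (shut) to 1.0 (fully open); "grasp_force": force on a finger pad.
Only numpy, scipy, OpenCV 4.12 (cv2) and the standard library are available. Lean on these libraries where they do the work, as an engineer would, in place of code of your own. Each camera call takes 0.05 s, during which the arm holds its last target. There are 200 camera calls.

## Working session

There is one attempt and no reset: what is moved stays moved. The work goes in short steps, each a Python script; the robot and the scene stay as the last script left them, time stands still between calls to the robot, and variables do not carry over. Pictures are saved under pics/ and viewed, at most 14 in all, crops included, and the job is handed in when it is done.

```bash
mkdir -p pics; ls; python3 - <<'E'
from bench import env, hand, kin, telemetry, get_image, ticket
import cv2,numpy as np
for n in ["top","scene"]:
    d=get_image(n); cv2.imwrite(f"pics/{n}0.png",d["image"][:,:,::-1]); np.savez(f"/tmp/{n}0.npz",**d)
    print(n,d["K"].tolist(),d["eye"],d["orientation"])
print(telemetry.read_state())
E
```

```text
pics
top [[384.01812010383895, 0.0, 317.34078681805295], [0.0, 384.01812010383895, 199.65236138453164], [0.0, 0.0, 1.0]] [ 0.33869923 -0.01387561  1.06886263] [ 0.1639992   0.02467672 -1.57258342]
scene [[379.2978670191826, 0.0, 314.70736193979184], [0.0, 379.2978670191826, 199.36708604960066], [0.0, 0.0, 1.0]] [1.07517258 0.62242107 0.80528786] [0.84159515 0.00830765 2.39770983]
{'time_s': 0.1, 'joint_positions': array([-1.0398006 ,  0.50177582, -0.4267742 ,  1.5513489 ,  0.22080346,
        1.13828942, -0.21029529]), 'qvel': array([ 0.0004717 , -0.00129493, -0.00054594, -0.00331914,  0.0004555 ,
       -0.00056687,  0.00018757]), 'joint_efforts': array([-1.14693170e-02, -5.70814776e+01, -5.83853558e+00, -2.81746298e+01,
        1.06303766e-02,  5.50866971e-03,  9.54978816e-06]), 'ee_pos': array([0.17189564, 0.62624452, 0.24904503]), 'tcp_rot': array([-3.13982233e+00, -5.01023284e-05,  2.87382286e+00]), 'wrist_force': array([-0.2998841 , -0.21855739, -0.32954746]), 'moment': array([-0.04986916, -0.02795808, -0.02202294]), 'grasp_force': 0.0, 'opening': 0.9993091141401157}
```

View pics/top0.png

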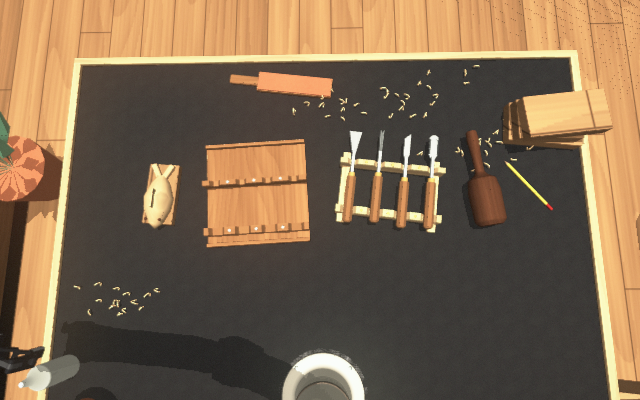

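View pics/scene0.png

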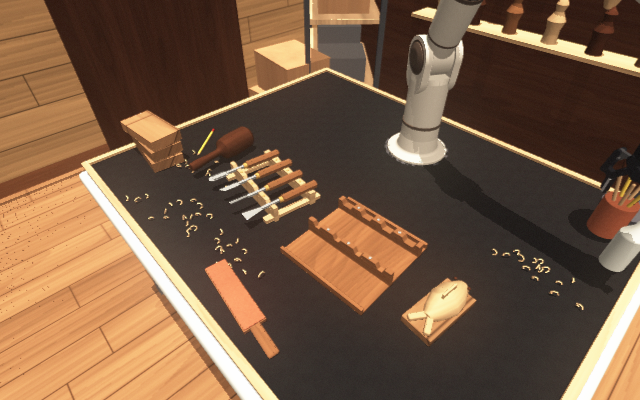

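```bash
cat > h.py <<'E'
import numpy as np,cv2
from scipy.spatial.transform import Rotation as Ro
def cloud(d):
    K=d["K"];z=d["range_z"];v,u=np.mgrid[:400,:640]
    p=np.stack([(u-K[0,2])/K[0,0]*z,-(v-K[1,2])/K[1,1]*z,-z],-1)
    return p@Ro.from_euler("xyz",d["orientation"]).as_matrix().T+d["eye"]
E
python3 - <<'E'
from h import *
d=np.load("/tmp/top0.npz");P=cloud(d);z=P[...,2]
im=d["image"]
print("bench z",[round(float(np.median(z[r:r+20,c:c+20])),4) for r,c in [(270,200),(260,400),(110,200),(180,455)]])
def reg(c0,c1,r0,r1,m): 
    o=np.zeros(z.shape,bool);o[r0:r1,c0:c1]=m[r0:r1,c0:c1];return P[o]
def rect(n,p):
    r=cv2.minAreaRect((p[:,:2]*1000).astype(np.float32));print(n,len(p),r)
rect("tray",reg(195,318,130,255,z>.004))
rect("rest rails",reg(328,450,140,240,z>.004))
rect("fish",reg(130,190,150,240,z>.008))
rect("mallet",reg(462,510,120,235,z>.01))
# ortho map, 1 mm, colored height
def ortho(c0,c1,r0,r1,name):
    p=P[r0:r1,c0:c1];c=im[r0:r1,c0:c1]
    s=5
    h=np.clip(p[...,2]*1000/64*255,0,255).astype(np.uint8)
    a=cv2.resize(cv2.applyColorMap(h,cv2.COLORMAP_JET),None,fx=s,fy=s,interpolation=0)
    b=cv2.resize(np.ascontiguousarray(c[...,::-1]),None,fx=s,fy=s,interpolation=2)
    return a,b
a,b=ortho(195,318,130,250,"");a2,b2=ortho(330,450,120,240,"")
big=np.vstack([np.hstack([a,a2]),np.hstack([b,b2])])
cv2.imwrite("pics/z.png",cv2.resize(big,(606,600)))
for r in (140,146,150,165,181,184,200,232,236,240): print(r,[int(v*1000) for v in z[r,225:300:4]], P[r,260,:2].round(3))
E
```

```text
bench z [-0.0011, -0.0005, -0.0017, 0.0008]
tray 9757 ((522.7833251953125, 174.6721954345703), (402.0843200683594, 340.7010192871094), 5.410447597503662)
rest rails 4671 ((511.0484619140625, -183.9597930908203), (332.83648681640625, 351.7832336425781), 88.79370880126953)
fish 1970 ((484.0784912109375, 235.33615112304688), (546.2860107421875, 185.84429931640625), 78.53067779541016)
mallet 2300 ((471.2459716796875, -331.4325256347656), (236.42742919921875, 646.3328857421875), 42.74785614013672)
140 [0, -2, 1, 2, 0, 0, 2, -1, -1, -3, -1, -2, -2, -3, 19, 23, 23, 25, 22] [0.693 0.179]
146 [22, 20, 18, 20, 14, 14, 12, 8, 7, 5, 6, 7, 7, 10, 8, 3, 10, 7, 6] [0.672 0.177]
150 [9, 5, 5, 5, 9, 8, 5, 3, 5, 9, 7, 9, 6, 6, 5, 7, 9, 8, 9] [0.66  0.177]
165 [5, 8, 6, 1068, 9, 9, 5, 5, 6, 6, 5, 7, 9, 4, 1, 8, 5, 5, 3] [0.617 0.176]
181 [48, 49, 50, 46, 38, 45, 54, 50, 49, 54, 36, 34, 44, 42, 43, 38, 36, 28, 28] [0.56  0.167]
184 [50, 46, 42, 39, 34, 33, 33, 26, 20, 19, 18, 12, 9, 5, 5, 8, 6, 8, 8] [0.557 0.172]
200 [4, 5, 3, 6, 8, 7, 5, 6, 5, 6, 7, 7, 6, 10, 7, 7, 6, 7, 6] [0.514 0.173]
232 [41, 44, 43, 37, 30, 29, 30, 39, 37, 27, 21, 11, 4, 8, 7, 9, 8, 6, 6] [0.423 0.167]
236 [9, 6, 6, 10, 5, 11, 4, 4, 6, 11, 8, 7, 7, 8, 9, 5, 6, 5, 9] [0.413 0.171]
240 [6, 3, 8, 4, 4, 8, 7, 7, 18, 20, 21, 21, 20, 20, 23, 20, 20, 21, 21] [0.401 0.168]
```

View pics/z.png

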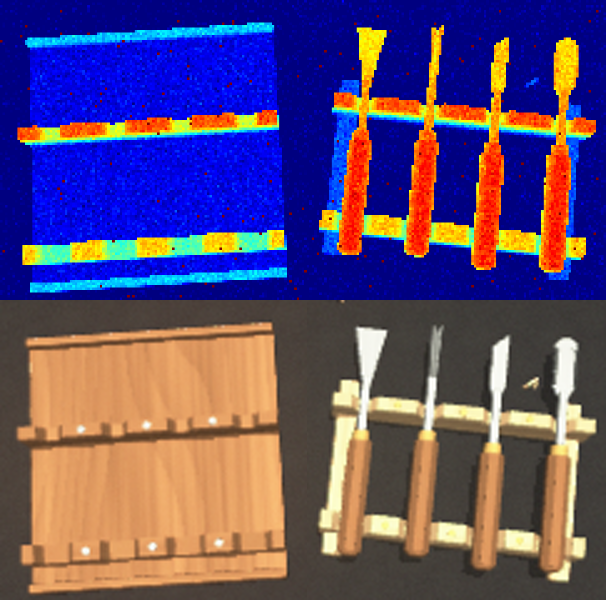

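```bash
cat > m.py <<'E'
from h import *
d=np.load("/tmp/top0.npz");P=cloud(d);z=cv2.medianBlur(d["range_z"],3)
P=cloud(dict(d,range_z=z));z=P[...,2]
def comp(m,c0,c1,r0,r1):
    o=np.zeros(z.shape,np.uint8);o[r0:r1,c0:c1]=m[r0:r1,c0:c1]
    n,l,s,_=cv2.connectedComponentsWithStats(o,connectivity=4)
    return P[l==1+np.argmax(s[1:,4])]
def rect(n,p):
    c,s,a=cv2.minAreaRect((p[:,:2]*1000).astype(np.float32));print(n,len(p),np.round(c,1),np.round(s,1),round(a,2),"z",p[:,2].min().round(3),p[:,2].max().round(3))
rect("tray",comp((z>.0035)&(z<.1),195,318,130,255))
rect("mallet",comp((z>.01)&(z<.1),462,510,120,235)); rect("fish",comp((z>.01)&(z<.12),130,190,150,240))
im=d["image"].astype(int)
brown=(im[...,0]-im[...,2]>45)
for c0,c1 in [(338,358),(366,386),(392,412),(420,440)]:
    p=comp((z>.040)&(z<.07)&brown,c0,c1,165,232); rect("handle",p)
    q=p[:,:2];c=q.mean(0);u=np.linalg.svd(q-c)[2][0];u*=np.sign(u[0]);t=(q-c)@u
    w=(q-c)@[-u[1],u[0]]
    print("  axis yaw",np.arctan2(u[1],u[0]).round(4),"t",t.min().round(4),t.max().round(4),"c",c.round(4),"w",w.min().round(4),w.max().round(4), "mid@butt+92",(c+u*(t.min()+.092)).round(4))
E
python3 m.py
```

```text
tray 10307 [538.3 183.9] [297.2 285.9] 3.42 z 0.004 0.053
mallet 2105 [ 568.5 -427.7] [263.2  77.9] 8.95 z 0.013 0.085
fish 1931 [526.5 450.8] [ 86.5 184.4] 85.65 z 0.01 0.078
handle 457 [517.7 -74.4] [ 25.1 137.6] 83.16 z 0.042 0.057
  axis yaw -0.1199 t -0.0654 0.0722 c [ 0.5144 -0.0738] w -0.0127 0.0123 mid@butt+92 [ 0.5408 -0.077 ]
handle 469 [ 516.2 -146.8] [ 25.5 137.7] 83.12 z 0.04 0.056
  axis yaw -0.12 t -0.0658 0.0719 c [ 0.5133 -0.1456] w -0.0135 0.0119 mid@butt+92 [ 0.5393 -0.1488]
handle 500 [ 500.  -224.7] [ 40.1 136.6] 82.99 z 0.04 0.056
  axis yaw -0.0962 t -0.0643 0.0725 c [ 0.4969 -0.2167] w -0.0266 0.0139 mid@butt+92 [ 0.5245 -0.2194]
handle 529 [ 497.4 -297.6] [ 41.8 137.3] 83.05 z 0.04 0.056
  axis yaw -0.0813 t -0.0629 0.0739 c [ 0.4929 -0.2888] w -0.0277 0.0146 mid@butt+92 [ 0.5219 -0.2911]
```

```bash
cat > m2.py <<'E'
import io,contextlib
with contextlib.redirect_stdout(io.StringIO()):
    from m import *
from bench import kin
# tray
R=lambda a:np.array([[np.cos(a),-np.sin(a)],[np.sin(a),np.cos(a)]])
T=np.array([.5383,.1839]);ty=.0597
p=comp((z>.0035)&(z<.1),195,318,130,255);l=(p[:,:2]-T)@R(ty)
f=(l[:,0]>.05)&(p[:,2]>.049); r=(l[:,0]<-.04)&(l[:,0]>-.09)&(p[:,2]>.038)
for n,m,k in(("front",f,72),("rear",r,-60)):
    print(n,"x pct",np.percentile(l[m,0]*1000,[5,50,95]).round(1),"slope",np.polyfit(l[m,1],l[m,0],1).round(4))
    h,e=np.histogram(l[m,1]*1000,np.arange(-150,152,4));print(dict(zip(e[:-1].astype(int).tolist(),h.tolist())))
# rest
sat=im[...,0]-im[...,2]; hue=im[...,1]/np.maximum(im[...,0],1)
for c0,c1 in [(336,360),(366,386),(392,414),(418,440)]:
    p=comp((z>.046)&(z<.07)&(hue<.78)&(sat>30),c0,c1,165,232)
    q=p[:,:2];y=np.polyfit(q[:,0],q[:,1],1);t=q@[np.cos(.12),-np.sin(.12)]
    c,s,a=cv2.minAreaRect((q*1000).astype(np.float32))
    print(len(p),"rect",np.round(c,1),np.round(s,1),round(a,2),"slope",y[0].round(4),"mean",q.mean(0).round(4),"z med",np.median(p[:,2]).round(4))
for r_,c_ in((160,345),(200,341),(222,340),(220,438),(155,437),(180,438)): print("runner z",z[r_,c_-4:c_+5].round(3))
for y in(3.02,-.12):print(kin.ik([.54,-.07,.04],[np.pi,0,y]),kin.ik([.54,.18,.04],[np.pi,0,y+.18]))
E
python3 m2.py
```

```text
Traceback (most recent call last):
  File "m2.py", line 11, in <module>
    print(n,"x pct",np.percentile(l[m,0]*1000,[5,50,95]).round(1),"slope",np.polyfit(l[m,1],l[m,0],1).round(4))
                    ~~~~~~~~~~~~~^^^^^^^^^^^^^^^^^^^^^^^
IndexError: index -1 is out of bounds for axis 0 with size 0
```

```bash
sed -i 's/^f=(l/print(len(p),l.min(0),l.max(0),np.sort(p[:,2])[-20:],l[np.argsort(p[:,2])[-5:]]);f=(l/; s/>.049/>.045/' m2.py; python3 m2.py
```

```text
10307 [-0.14866448 -0.14295938] [0.14856864 0.14291283] [0.05188813 0.0519039  0.05190644 0.05193501 0.05194628 0.05200214
 0.05200991 0.0520108  0.05204914 0.05207705 0.05210943 0.05211915
 0.05217645 0.05220679 0.05221567 0.05240104 0.05244129 0.05305562
 0.05312263 0.05328782] [[ 0.02080229 -0.00492532]
 [ 0.02869762 -0.13611853]
 [ 0.02342795 -0.00513843]
 [ 0.02359479 -0.00242836]
 [ 0.0261511  -0.00527654]]Traceback (most recent call last):
  File "m2.py", line 11, in <module>
    print(n,"x pct",np.percentile(l[m,0]*1000,[5,50,95]).round(1),"slope",np.polyfit(l[m,1],l[m,0],1).round(4))
                    ~~~~~~~~~~~~~^^^^^^^^^^^^^^^^^^^^^^^
    return _quantile_unchecked(
        a, q, axis, out, overwrite_input, method, keepdims, weights)
    return _ureduce(a,
                    func=_quantile_ureduce_func,
    ...<5 lines>...
                    overwrite_input=overwrite_input,
                    method=method)
    r = func(a, **kwargs)
    result = _quantile(arr,
                       quantiles=q,
    ...<2 lines>...
                       out=out,
                       weights=wgt)
    slices_having_nans = np.isnan(arr[-1, ...])
                                  ~~~^^^^^^^^^
IndexError: index -1 is out of bounds for axis 0 with size 0
```

```bash
sed -i 's/^print(len(p),.*;f=(l.*/f=(l[:,0]>.0)\&(l[:,0]<.05)\&(p[:,2]>.045); r=(l[:,0]<-.08)\&(l[:,0]>-.13)\&(p[:,2]>.038)/' m2.py; python3 m2.py
```

```text
front x pct [18.9 25.  32.2] slope [0.0007 0.0253]
{-150: 0, -146: 0, -142: 9, -138: 7, -134: 11, -130: 7, -126: 7, -122: 1, -118: 0, -114: 0, -110: 0, -106: 0, -102: 0, -98: 7, -94: 6, -90: 12, -86: 6, -82: 10, -78: 5, -74: 9, -70: 6, -66: 9, -62: 6, -58: 8, -54: 8, -50: 1, -46: 0, -42: 0, -38: 0, -34: 0, -30: 0, -26: 6, -22: 10, -18: 6, -14: 11, -10: 7, -6: 10, -2: 7, 2: 5, 6: 10, 10: 5, 14: 10, 18: 5, 22: 4, 26: 0, 30: 0, 34: 0, 38: 0, 42: 1, 46: 4, 50: 10, 54: 5, 58: 10, 62: 5, 66: 11, 70: 7, 74: 11, 78: 7, 82: 10, 86: 6, 90: 5, 94: 3, 98: 0, 102: 0, 106: 0, 110: 0, 114: 1, 118: 8, 122: 8, 126: 8, 130: 7, 134: 8, 138: 5, 142: 0, 146: 0}
rear x pct [-115.3 -106.7  -97.6] slope [-0.0008 -0.1066]
{-150: 0, -146: 0, -142: 12, -138: 7, -134: 14, -130: 3, -126: 0, -122: 0, -118: 0, -114: 0, -110: 0, -106: 0, -102: 0, -98: 0, -94: 1, -90: 9, -86: 13, -82: 10, -78: 13, -74: 11, -70: 13, -66: 11, -62: 11, -58: 3, -54: 0, -50: 0, -46: 0, -42: 0, -38: 0, -34: 0, -30: 0, -26: 0, -22: 0, -18: 8, -14: 7, -10: 14, -6: 7, -2: 14, 2: 8, 6: 15, 10: 9, 14: 6, 18: 0, 22: 0, 26: 0, 30: 0, 34: 0, 38: 
[... 652 characters left out ...]

runner z [0.    0.007 0.012 0.011 0.013 0.013 0.016 0.043 0.049]
runner z [ 0.001  0.001  0.001  0.     0.001  0.003  0.001  0.001 -0.   ]
runner z [0.039 0.039 0.043 0.043 0.044 0.044 0.044 0.044 0.002]
runner z [ 0.045  0.045  0.044  0.043  0.001 -0.001 -0.    -0.     0.   ]
runner z [ 0.048  0.013  0.013  0.013  0.012 -0.    -0.002 -0.002 -0.002]
[ 0.1382297   0.58343303 -0.07321304  1.95730104  0.07108689  0.60327214
  1.46772775] [-0.13909639  0.63268052 -0.29438545  1.88938543  0.28362044  0.65999431
  1.02398054]
[-0.22013295  0.61435972  0.37849864  1.96985074 -0.37269749  0.62485386
 -1.28967167] [-0.52465064  0.62091752  0.19933872  1.90334459 -0.19521748  0.63590055
 -1.71482516]
```

```bash
cat > go.py <<'E'
import numpy as np
from bench import env, hand, kin, telemetry, get_image
TOOLS=np.array([[.5407,-.0773],[.5401,-.1497],[.5244,-.2202],[.5236,-.2914]])
TRAY=np.array([.4915,.1798]);RY,TY=-.12,.0597
PL=[.108,.036,-.036,-.108];G=.008;ZG=.0435;ZH=.15
ex=lambda a:np.array([np.cos(a),np.sin(a)]);ey=lambda a:np.array([-np.sin(a),np.cos(a)])
O=lambda a:[np.pi,0,np.pi+a]
pick=lambda i:TOOLS[i]+G*ex(RY); place=lambda i:TRAY+G*ex(TY)+PL[i]*ey(TY)
def st(m):
    s=telemetry.read_state();print(m,"t",round(s["time_s"],2),s["ee_pos"].round(4),"F",s["wrist_force"].round(1),"M",s["moment"].round(2),"op",round(s["opening"],3),"g",round(s["grasp_force"],1))
def get(i):
    p=pick(i)
    hit=env.movel([*p,ZG],rate=.1,stop_force=20);st(f"down hit={hit}")
    hand.gripper_to(0,f_grip=80);st("grip")
    env.movel([*p,ZH],rate=.12);st("up")
def put(i):
    p=place(i)
    env.movel([*p,ZH],O(TY),rate=.25)
    hit=env.movel([*p,ZG-.0005],rate=.06,stop_force=15);st(f"set hit={hit}")
    hand.gripper_to(.6);env.wait(.2)
    env.movel([*p,ZH],rate=.15);st("clear")
E
python3 - <<'E'
from go import *
for i in range(4):
    for q,a in((pick(i),RY),(place(i),TY)):
        print(i,q.round(4),[kin.ik([*q,z],O(a)) is not None for z in(ZG,ZH)])
env.move_ptp([*pick(0),ZH],O(RY)); hand.gripper_to(.6); st("hover")
import cv2
cv2.imwrite("pics/w0.png",get_image("wrist")["image"][:,:,::-1])
E
```

```text
0 [ 0.5486 -0.0783] [True, True]
0 [0.493  0.2881] [True, True]
1 [ 0.548  -0.1507] [True, True]
1 [0.4973 0.2162] [True, True]
2 [ 0.5323 -0.2212] [True, True]
2 [0.5016 0.1443] [True, True]
3 [ 0.5315 -0.2924] [True, True]
3 [0.5059 0.0725] [True, True]
hover t 3.37 [ 0.5487 -0.0782  0.15  ] F [-0.1 -0.3  0.3] M [ 0.05  0.01 -0.01] op 0.6 g 0.0
```

View pics/w0.png

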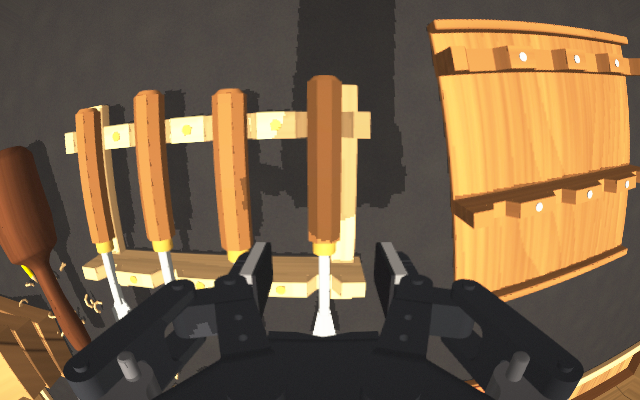

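The fishtail's handle (u≈323) lies centred between the pads (u≈262 and 388), and no finger is near a neighbouring tool. I'll pick it now.

```bash
python3 - <<'E'
from go import *
import cv2
get(0);cv2.imwrite("pics/w1.png",get_image("wrist")["image"][:,:,::-1])
p=place(0);env.movel([*p,ZH],O(TY),rate=.25);st("over")
cv2.imwrite("pics/w2.png",get_image("wrist")["image"][:,:,::-1])
E
```

```text
down hit=False t 4.63 [ 0.5493 -0.0783  0.0442] F [0.1 0.4 0.2] M [ 0.03 -0.01 -0.04] op 0.596 g 0.0
grip t 4.99 [ 0.5492 -0.0783  0.0444] F [-1.3  0.4  6.1] M [0.03 0.31 0.07] op 0.275 g 78.7
up t 6.03 [ 0.5479 -0.0782  0.1492] F [-0.6 -0.1 -1.3] M [ 0.01  0.03 -0.04] op 0.277 g 78.4
over t 7.72 [0.4936 0.2862 0.1499] F [ 0.9 -0.6 -1.8] M [-0.03  0.02  0.01] op 0.274 g 78.4
```

View pics/w2.png

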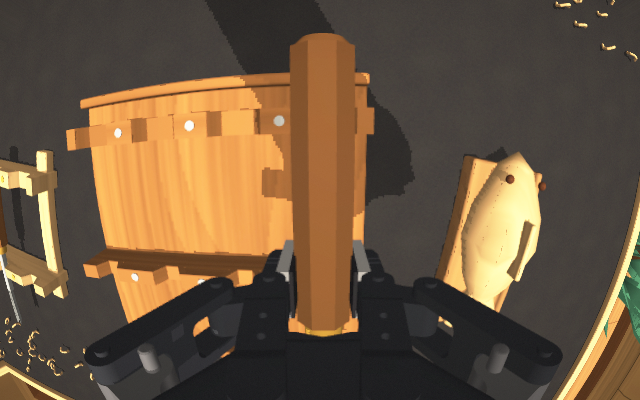

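The fishtail is held level (handle at u≈290–355) above the end place of the tray, and the fish is well clear. I'll lower it.

```bash
sed -i 's/^    hit=env.movel(\[\*p,ZG-/    env.wait(.2)\n&/' go.py; python3 - <<'E'
from go import *
import cv2
put(0)
p=pick(1);env.movel([*p,ZH],O(RY),rate=.3);st("hover")
cv2.imwrite("pics/t1.png",cv2.resize(get_image("top")["image"][110:260,180:460,::-1],None,fx=2.8,fy=2.8,interpolation=2))
E
```

```text
set hit=True t 9.9 [0.493  0.288  0.0444] F [-1.5 -0.2  4.7] M [-0.11  0.11  0.04] op 0.275 g 79.1
clear t 11.35 [0.4924 0.2877 0.1492] F [-0.5 -0.1  0.6] M [-0.06  0.01 -0.04] op 0.597 g 0.0
hover t 12.97 [ 0.548  -0.1486  0.1498] F [ 0.2  0.7 -0.5] M [ 0.01  0.01 -0.  ] op 0.6 g 0.0
```

View pics/t1.png

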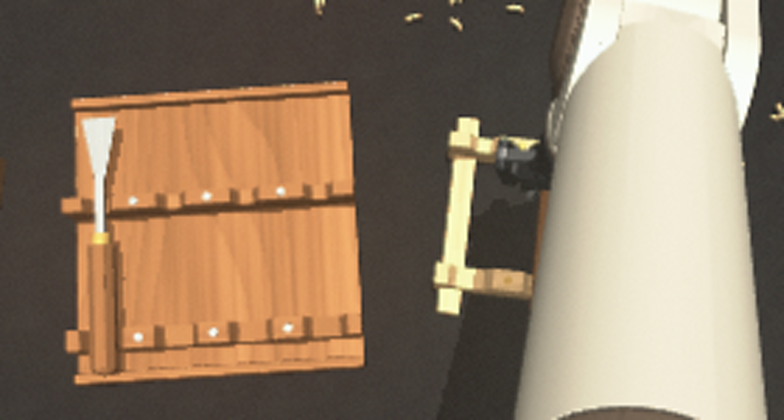

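The fishtail sits in the leftmost place (handle around (104,310), blade pointing away), down in both notches. I'll move the other three, stopping if a grip looks wrong.

```bash
python3 - <<'E'
from go import *
import cv2
for i in(1,2,3):
    env.movel([*pick(i),ZH],O(RY),rate=.3);env.wait(.2)
    get(i);s=telemetry.read_state()
    if not(.24<s["opening"]<.32 and s["grasp_force"]>40): print("BAD",i);break
    put(i)
else:
    env.move_ptp([.3,-.05,.35],O(0));st("away")
d=get_image("top");np.savez("/tmp/top1.npz",**d)
cv2.imwrite("pics/t2.png",cv2.resize(d["image"][110:260,180:460,::-1],None,fx=2.8,fy=2.8,interpolation=2))
E
```

```text
down hit=False t 14.69 [ 0.5487 -0.1509  0.0442] F [ 0.3 -0.7  1.2] M [-0.   -0.01 -0.02] op 0.603 g 0.0
grip t 15.05 [ 0.5486 -0.1507  0.0444] F [-1.7  1.   4.1] M [0.07 0.28 0.06] op 0.277 g 78.7
up t 16.09 [ 0.5474 -0.1504  0.1492] F [-0.4 -0.3 -0.9] M [-0.04  0.05  0.02] op 0.277 g 78.4
set hit=True t 19.61 [0.4973 0.2162 0.0444] F [-0.2 -1.1  5.9] M [-0.09  0.1  -0.01] op 0.274 g 79.2
clear t 21.06 [0.4967 0.2159 0.1493] F [-0.7  0.5 -0.4] M [ 0.03  0.03 -0.04] op 0.603 g 0.0
down hit=False t 24.09 [ 0.5329 -0.2214  0.0442] F [ 0.7 -1.1  0.5] M [ 0.   -0.02  0.03] op 0.602 g 0.0
grip t 24.45 [ 0.5329 -0.2214  0.0444] F [-1.3  0.5  6.6] M [0.1  0.32 0.08] op 0.275 g 78.7
up t 25.49 [ 0.5317 -0.2209  0.1492] F [ 0.2 -0.2 -0.8] M [-0.01  0.08  0.06] op 0.273 g 78.4
set hit=True t 28.98 [0.5015 0.1443 0.0444] F [-0.7  0.2  4.8] M [-0.06  0.15  0.02] op 0.269 g 79.2
clear t 30.43 [0.501  0.1441 0.1494] F [-0.4  0.5 -0.1] M [-0.02  0.02 -0.  ] op 0.597 g 0.0
down hit=False t 33.45 [ 0.5322 -0.2927  0.0443] F [ 1.6 -0.  -0.1] M [ 0.02 -0.03  0.02] op 0.597 g 0.0
grip t 33.81 [ 0.5321 -0.2926  0.0445] F [-1.5  0.9  5.5] M [ 0.13  0.23 -0.  ] op 0.276 g 78.9
up t 34.85 [ 0.5309 -0.292   0.1491] F [-0.1  1.1 -0.5] M [0.04 0.03 0.03] op 0.276 g 78.4
set hit=True t 38.34 [0.5058 0.0724 0.0444] F [-0.7  1.1  5.6] M [-0.02  0.15  0.05] op 0.278 g 79.1
clear t 39.78 [0.5052 0.0723 0.1493] F [-0.3 -0.7 -0.6] M [-0.03 -0.02  0.03] op 0.6 g 0.0
away t 40.98 [ 0.3004 -0.0497  0.3494] F [ 0.2  0.3 -0.9] M [-0.03  0.03  0.04] op 0.602 g 0.0
```

View pics/t2.png

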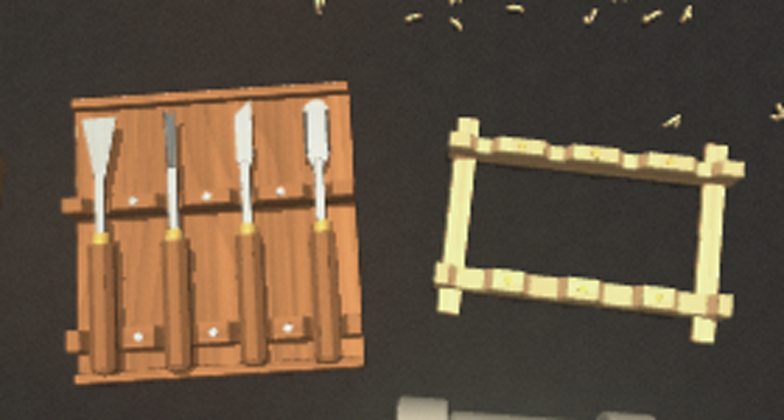

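All four lie in the tray in order, blades away from the robot. I'll check heights and lengthways position with numbers before handing in.

```bash
python3 - <<'E'
from h import *
from go import TRAY,TY,PL,ex,ey
d=dict(np.load("/tmp/top1.npz"));d["range_z"]=cv2.medianBlur(d["range_z"],3);P=cloud(d).reshape(-1,3)
q=P[:,:2]-TRAY;x,y,z=q@ex(TY),q@ey(TY),P[:,2]
rgb=d["image"].reshape(-1,3).astype(int)
for c in PL:
    n=(abs(y-c)<.02)&(z>.046)&(z<.07)&(x<.03)&(x>-.11)
    t=(abs(y-c)<.022)&(z>.03)&(z<.07)&(x>.1)&(x<.2)
    s=(abs(y-c)<.012)&(z>.04)&(z<.07)&(x>.08)&(x<.1)
    print(c,"butt",x[n].min().round(4),"edge",x[t].max().round(4),"y mid",((y[n].min()+y[n].max())/2).round(4),"slope",np.polyfit(x[n],y[n],1)[0].round(3),"ztop rear/front",np.median(z[n&(x<-.06)]).round(4),np.median(z[n&(x>0)]).round(4),"shank z",np.median(z[s]).round(4))
E
```

```text
0.108 butt -0.0931 edge 0.1617 y mid 0.1064 slope 0.001 ztop rear/front 0.0521 0.0526 shank z 0.0442
0.036 butt -0.0926 edge 0.161 y mid 0.0346 slope 0.004 ztop rear/front 0.0523 0.0529 shank z 0.0444
-0.036 butt -0.0919 edge 0.1652 y mid -0.0372 slope 0.003 ztop rear/front 0.0522 0.0522 shank z 0.0453
-0.108 butt -0.0937 edge 0.1634 y mid -0.1089 slope -0.002 ztop rear/front 0.0524 0.0524 shank z 0.045
```

```bash
python3 -c "
from bench import ticket
print(ticket.sign_off())"
```

```text
the job is handed in; nothing more can be done
None
```

All four tools are in the brown tray in their original order, fully down in their notches with blades pointing away, and the job was handed in at about 41 s; the sign-off returned no verdict, and I did not re-measure the mallet or the fish, though the arm stayed clear of both.

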